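Set out the two-part moulds for baking

ROBOT

A 6-joint arm with a two-finger parallel gripper is mounted at the origin on the work surface. World frame = base frame: x ahead of the robot, y to its left, z up, the work surface at z = 0. Lengths are in m, angles in rad, forces in N, time in s.
With the tool pointing down it reaches from about 0.3 to 0.85 m from the base axis. Payload 4.2 kg.
Tool frame: the origin (TCP) lies at the very end of the fingers, on their centre line; the grasp point (between the pads) lies 19 mm behind it (manip.grip_point_offset is the distance from the TCP to the grasp point, in m); x points along the fingers, z is the direction in which the jaws open and shut, and the axes are right-handed (so a half turn about x gives the same grasp; the last joint's range is limited). The gripper opens to 91 mm and grips with 3 to 60 N. Pads are 32 mm wide; open, the fingers measure 118 mm over their backs; the gripper's body (76 mm by 178 mm) begins 60 mm behind the grasp point.
Start: joints at [1.169, 0.32, 1.565, -0, 1.257, -0.02], TCP at [0.214, 0.534, 0.214] pointing down, gripper open.
Joint ranges: [-3.11, 3.11], [-0.84, 2.01], [0.21, 2.61], [-1.34, 4.49], [0.05, 2.63], [-2.56, 2.56]. Speed limits (rad/s): [2.57, 2.57, 3.14, 3.14, 3.14, 3.14].

INTERFACE

Orientations are given as a unit quaternion [x, y, z, w].
In Python, from rig import get_obs, capture, manip gives the robot as it stands. The module is installed in compiled form; this text tells all that it offers.
- The arm moves only by the tool arm_command, never from a script. Its argument "plan" is a list that holds one entry, the list of rows, each a list of 5 numbers: the finger opening in cm, from 0 to 9.12, then the shift along the tool's x, y, z in cm, then the turn about the tool's x in rad. In form: [[[jaw, x, y, z, roll], ...]]. A call has 1 to 8 rows; each row shifts and turns the commanded pose from where the row before left it, along the tool's axes as they then stand; what a row does not reach is not made up. A row lasts 1/10 s, in which the tool goes at most 50 mm and 8.59 degrees, less where a joint would pass 70% of its speed; a pose out of reach is approached as far as the arm can. A call with a gripper value outside its range is refused whole. The fingers move at their own pace and stop on an object; "force" is the grip in N (left out, the last holds). Time passes only in rows, so rows that do not move let the fingers close. It gives the time, the measured TCP pose, the force and the opening at its end, in the units of the state.
- get_obs(): the state, without advancing time (a new reading comes with each control period).
- capture(name): name is "scene" or "top" or "wrist"; returns a dict with "color" (480x640x3 uint8, red, green, blue), "fovy" (degrees; the focal length in pixels is half the picture's height over the tangent of half this angle, whatever the lens; pixels are square), "cx", "cy" (the principal point, pixels), "rvec" (rotation vector, rad) and "tvec" (3), from world to camera coordinates, as OpenCV has them. Camera axes: x right, y down, z forward; pixel columns grow to the right and rows downward; lengths in m; the calibration is good to about 2 mm. A picture is of the moment at which its call begins. There is no depth.
- manip.sign_off(): hands the job in, once; it reports no verdict.
The state is a dict: "t": time; "joint_positions": joint angles; "qvel": joint speeds; "effort": joint torques, N m; "ee_pos": TCP position; "orientation": TCP orientation; "force": force on the tool from outside, world axes, zero at the start; "ft_torque": the same for the moment, N m; "grip_width": opening from 0.0 (shut) to 1.0 (fully open).
Only numpy, scipy, OpenCV 4.12 (cv2) and the standard library are available. Lean on these libraries where they do the work, as an engineer would, in place of code of your own. Each camera call takes 0.05 s, during which the arm holds its last target. There are 200 camera calls.

TASK

Set up the marble slab for baking: put each steel ring or frame fully down over the mould base that it belongs to (round on round, square on square), stand the orange bowl on the cork round behind the round mould and the glass jug on the cork round behind the square mould (behind means on the side away from the robot), both upright and centred. Lay the pastry brush flat on the slab midway between the two moulds, parallel to the slab's short sides so that it points away from the robot (either end first). Leave the white spice jar where it stands, and let go of everything.

Things in the scene. Friction and masses are not known exactly. Their poses are not given: they have to be found in the camera images.
- base_round: Fixed round mould base on the near half of the marble slab, left or right: steel disc 86 mm across, 6 thick, with round boss 54 across, straight for 6 mm, then 5 mm of taper to 44. The ring fits over it with 2 mm play and rests on the disc. Origin: centre of underside, on the slab (top 12 mm above counter). x: away from the robot along the slab's short side; y: to the robot's left.
- base_square: Fixed square mould base beside the round one, same axes, centres 180 mm apart along y: steel plate 82 x 82 mm, 6 thick, with square boss 44 x 44 (sides along x, y), straight for 6 mm, then 5 mm of taper to 34. The frame fits over it with 2 mm play a side and rests on the plate. Origin: centre of underside, on the slab (12 mm above counter).
- spot_a: Cork round, 90 mm across, 4 mm thick, fixed on the slab's far half, 110 mm straight behind (x, away from the robot) the mould base on the slab's left. Origin: centre of its underside, on the slab's top (12 mm above the counter).
- spot_b: The same kind of cork round behind the mould base on the slab's right. Origin as for the other.
- ring_mid (a point): Stainless pastry ring, a round tube open at both ends, upright: 64 mm outside, 58 mm inside, 45 mm high. Point: its centre, half-way up (22.5 mm above its lower edge); z is its axis. Starts on the counter.
- frame_mid (a point): Stainless square pastry frame, open at both ends, upright: 54 x 54 mm outside, 48 x 48 mm inside, 45 mm high. Point: its centre, half-way up (22.5 mm above its lower edge); x and y are square to its sides. Starts on the counter turned by up to 0.4 rad.
- bowl_mid (a point): Small orange plastic bowl, upright, 62 mm across the rim, 60 mm at 16 mm height, 40 mm at the foot, 42 mm high, wall 3 mm. Point: on its axis, half-way up (21 mm above its foot). Starts on the counter.
- jug_mid (a point): Small glass measuring jug, upright, 60 mm across, 70 mm high; loop handle on its +y side reaching 53 mm from the axis (15 to 65 mm up), small lip on the -y side: best gripped across its x axis. Point: on its axis, half-way up (35 mm above its foot). Starts on the counter, turned by up to 0.4 rad.
- brush_mid (a point): Pastry brush lying flat, 150 mm long along its x axis: wooden handle 16 mm wide and high from 75 mm behind this point to 11 mm ahead, then a black collar 26 wide, then a stiff grey silicone bristle block 32 wide, 14 high at the +x end. Point: middle of its length, 8 mm above its underside, near the centre of mass; grip across y, 0 to 30 mm behind the point.
- jar_mid (a point): White spice jar with a steel cap, 34 mm across, 60 mm high, standing among the things on the counter; not to be moved. Point: its centre, half-way up.
Things that resemble listed ones, but are neither listed nor needed, are in the scene too. What is shaped like the part that bears jug_mid but blue is not meant.

How it is judged:
By the outcome, as a careful person would: the job done as asked, in the order asked, and still so for the second after the job is handed in, with the robot touching nothing.
It also fails if it takes over 120 s, if anything falls off the work surface, if the arm or the gripper's body presses on something with over 40 N, if the wrist force passes 120 N, or if a joint passes its speed limit or range.

## Working session

There is one attempt and no reset: what is moved stays moved. The work goes in short steps, Python scripts to look and compute and a tool call to move; the robot and the scene stay as the last step left them, time stands still between calls to the robot, and variables do not carry over. Pictures are saved under pics/ and viewed, about 12 in all and at most 16, crops included, and the job is handed in when it is done.

Besides the shell and the picture viewer there is one more tool, called after "Call:" as name(argument=value, ...) on one line, values as JSON. arm_command: Moves the arm, as the interface text tells. Its arguments: {"type":"object","properties":{"plan":{"type":"array","items":{"type":"array","items":{"type":"array","items":{"type":"number"}}}},"force":{"type":"number"}},"required":["plan"]}

```bash
mkdir -p pics; cat > h.py <<'E'
import numpy as np, cv2
from rig import get_obs, capture, manip
def cam(c):
    R,_=cv2.Rodrigues(np.array(c['rvec'],float)); t=np.array(c['tvec'],float).ravel()
    f=240/np.tan(np.radians(c['fovy'])/2); return R,t,f
def ray(c,u,v,z):
    R,t,f=cam(c); d=R.T@np.array([(u-c['cx'])/f,(v-c['cy'])/f,1]); o=-R.T@t
    return o+d*(z-o[2])/d[2]
def proj(c,p):
    R,t,f=cam(c); q=R@np.array(p,float)+t; return q[0]/q[2]*f+c['cx'],q[1]/q[2]*f+c['cy']
def shot(n,f):
    c=capture(n); cv2.imwrite('pics/'+f+'.png',c['color'][:,:,::-1]); np.save('pics/'+f+'.npy',c,allow_pickle=True); return c
def load(f): return np.load('pics/'+f+'.npy',allow_pickle=True).item()
E
python3 - <<'E'
from h import *
for n in('scene','top','wrist'):
    c=shot(n,n+'0'); R,t,f=cam(c); print(n,f,c['cx'],c['cy'],-R.T@t,R[2], [k for k in c])
print(get_obs(),manip.grip_point_offset)
E
```

```text
scene 579.7856226002823 323.71398803238714 248.61525881234485 [0.97250113 0.43717517 0.75074689] [-0.4589401  -0.52888099 -0.71390397] ['color', 'fovy', 'cx', 'cy', 'rvec', 'tvec']
top 621.5631764459768 305.9993909068391 244.82578164385816 [ 0.32937612 -0.06187543  1.13699404] [ 0.19261518 -0.01322909 -0.98118519] ['color', 'fovy', 'cx', 'cy', 'rvec', 'tvec']
wrist 407.78525068313314 321.6066022121728 239.85195152224452 [0.13880773 0.56375571 0.38379839] [ 0.26842787 -0.11001474 -0.95699699] ['color', 'fovy', 'cx', 'cy', 'rvec', 'tvec']
{'t': 0.15, 'joint_positions': array([ 1.16898227e+00,  3.20110361e-01,  1.56535819e+00,  2.14964609e-06,
        1.25742380e+00, -2.00154087e-02]), 'qvel': array([-0.00037048, -0.00047429, -0.00207798,  0.0007015 , -0.00050552,
        0.00043994]), 'effort': array([ 5.80930173e-04, -4.12776124e+01, -2.32152790e+01,  7.27888313e-02,
        4.32696228e-02, -8.15720432e-05]), 'ee_pos': array([0.21410003, 0.53325085, 0.21334912]), 'orientation': array([-0.39629483,  0.58617412,  0.39579665,  0.58540184]), 'force': array([ 0.24838826, -0.50374937, -0.62064835]), 'ft_torque': array([ 0.03538144,  0.0458246 , -0.01000773]), 'grip_width': 1.0017139469265937} 0.0188
```

View pics/top0.png

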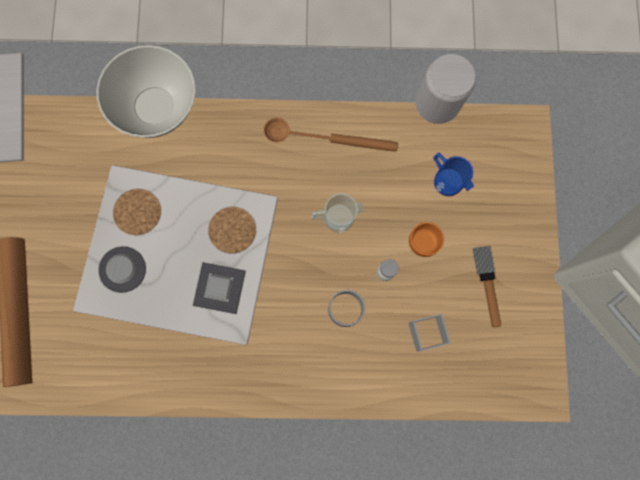

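View pics/scene0.png

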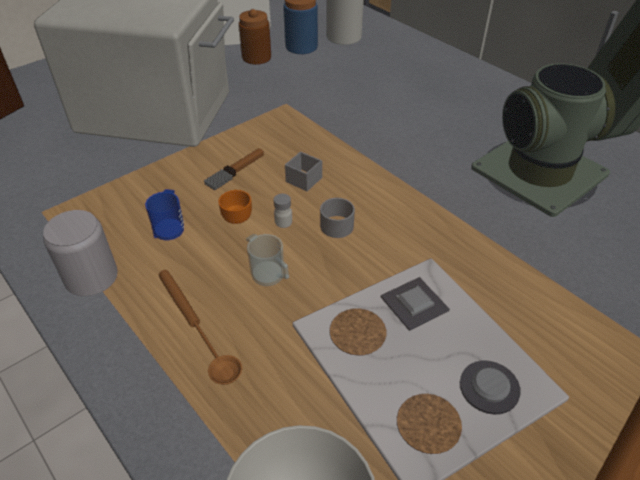

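The top view shows the slab at left with the round mould at (122,269), the square mould at (219,288) and the corks at (137,211) and (232,230).

Each wanted thing, with what could be mistaken for it:
- **Jug:** clear/white one at (340,212), not the blue one at (453,175).
- **Bowl:** orange one at (426,240), not the big white one at (147,92).
- **Brush:** (487,285), not the wooden spoon at (335,138).
- **Ring:** (346,309), not the round mould base.
- **Frame:** (429,332), not the square mould base.
- **Jar:** (388,269), not the canister at (445,90).

```bash
cat > m.py <<'E'
from h import *
c=load('top0'); s=load('scene0')
for n,u,v,z in [('slabTL',112,167,.012),('TR',276,196,.012),('BR',247,343,.012),('BL',75,311,.012),('rnd',122,269,.018),('sq',219,288,.018),('ca',137,211,.016),('cb',232,230,.016),('ring',346,309,.045),('frame',429,332,.045),('bowl',426,240,.042),('jug',341,211,.07),('brushhead',484,250,.008),('brushtail',496,325,.012),('jar',389,267,.06)]:
    p=ray(c,u,v,z); print(n,p.round(3),np.round(proj(s,p)))
im=c['color'][140:380,290:530]; cv2.imwrite('pics/crop0.png',cv2.resize(im,(600,600),interpolation=cv2.INTER_CUBIC)[:,:,::-1])
im=s['color'][140:300,140:380]; cv2.imwrite('pics/crop1.png',cv2.resize(im,(800,533),interpolation=cv2.INTER_CUBIC)[:,:,::-1])
a=cv2.resize(c['color'][140:380,290:530],(480,480),interpolation=cv2.INTER_CUBIC);b=cv2.resize(s['color'][150:300,200:370][:,:170],(544,480),interpolation=cv2.INTER_CUBIC)
x=np.hstack([a,b]); x=cv2.resize(x,(800,375)); cv2.imwrite('pics/crop2.png',x[:,:,::-1])
E
python3 m.py
```

```text
slabTL [0.694 0.29  0.012] [413. 492.]
TR [ 0.642 -0.02   0.012] [292. 322.]
BR [0.37  0.026 0.012] [429. 257.]
BL [0.423 0.336 0.012] [566. 393.]
rnd [0.499 0.256 0.018] [489. 384.]
sq [0.467 0.079 0.018] [414. 300.]
ca [0.608 0.236 0.016] [427. 420.]
cb [0.575 0.06  0.016] [357. 329.]
ring [ 0.43  -0.148  0.045] [338. 208.]
frame [ 0.392 -0.294  0.045] [304. 163.]
bowl [ 0.557 -0.293  0.042] [236. 199.]
jug [ 0.601 -0.137  0.07 ] [266. 244.]
brushhead [ 0.546 -0.408  0.008] [209. 181.]
brushtail [ 0.408 -0.422  0.012] [260. 150.]
jar [ 0.503 -0.223  0.06 ] [281. 198.]
```

View pics/crop2.png

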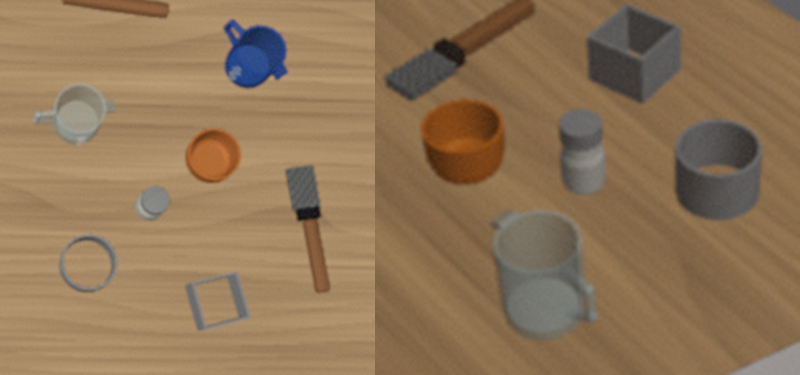

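Picture 3, the crop, confirms the choices. The clear jug has its handle to the robot's left, and the blue one is distinct. Next I'll measure precisely with masks.

```bash
cat > m2.py <<'E'
from h import *
from scipy.spatial.transform import Rotation as Ro
c=load('top0'); s=load('scene0')
hsv=cv2.cvtColor(c['color'],cv2.COLOR_RGB2HSV); H,S,V=cv2.split(hsv)
def blob(mask,u,v,r,name,z):
    m=np.zeros_like(mask); cv2.circle(m,(u,v),r,255,-1); m&=mask
    cs,_=cv2.findContours(m,cv2.RETR_EXTERNAL,cv2.CHAIN_APPROX_NONE); k=max(cs,key=cv2.contourArea)
    P=np.array([ray(c,a,b,z)[:2]*1000 for a,b in k[:,0]],np.float32)
    (e,ax,an)=cv2.fitEllipse(P); rr=cv2.minAreaRect(P)
    print(name,'ell',np.round(e,1),np.round(ax,1),'| rect',np.round(rr[0],1),np.round(rr[1],1),round(rr[2],1),'area',cv2.contourArea(k))
T=lambda x:(x.astype(np.uint8)*255)
grey=T((S<70)); dark=T((V<100)&(S<70)); cork=T((S>75)&(V<215)); orange=T((S>180)&(V>120)&(H<20))
blob(dark,122,269,32,'round',.018); blob(dark,219,288,38,'square',.018)
blob(cork,137,211,32,'corkA',.016); blob(cork,232,230,32,'corkB',.016)
blob(grey,346,309,26,'ring',.045); blob(grey,429,332,28,'frame',.045)
blob(orange,426,240,26,'bowl',.042); blob(T(S<75),341,211,35,'jug',.07)
blob(T((S>110)&(V<150)|(V<110)),487,285,48,'brush',.012); blob(grey,389,267,20,'jar',.06)
slab=T((S<40)&(V>150)); blob(slab,175,255,130,'slab',.012)
o=get_obs(); print(Ro.from_quat(o['orientation']).as_matrix().round(3))
print('oven corner',ray(s,190,145,0),'blue',ray(c,453,175,.04),'rollpin',ray(c,30,380,.0),'spoon',ray(c,398,146,.01))
E
python3 m2.py
```

```text
round ell [499.2 256.1] [81.  83.2] | rect [499.4 255.9] [80.7 83.6] 0.9 area 1598.0
square ell [467.8  79.2] [91.2 91.3] | rect [468.1  79.3] [79.3 79.4] 79.6 area 1826.0
corkA ell [607.8 237.3] [85.4 85.4] | rect [608.  237.7] [85.7 85.4] 46.6 area 1631.5
corkB ell [576.2  60.1] [85.  85.4] | rect [576.4  59.8] [85.1 84.8] 1.6 area 1638.5
ring ell [ 432.1 -148.6] [62.6 65.6] | rect [ 432.8 -148.4] [65.1 63.4] 0.3 area 1040.5
frame ell [ 391.6 -293.7] [61.8 71.8] | rect [ 391.6 -293.6] [55.  62.6] 14.7 area 1059.5
bowl ell [ 557.5 -292.8] [54.1 60.7] | rect [ 557.9 -292.8] [56.6 60.8] 70.4 area 740.5
jug ell [ 599.  -133.1] [64.  83.1] | rect [ 600.5 -131.9] [67.5 78.6] 50.4 area 1164.0
brush ell [ 503.8 -408.1] [ 29.1 190.1] | rect [ 477.9 -412.5] [148.9  32.7] 9.5 area 957.0
jar ell [ 499.  -219.4] [32.3 42.8] | rect [ 499.  -219.2] [30.8 41.9] 45.2 area 343.0
slab ell [532.6 159.7] [324.5 376.5] | rect [532.9 159.7] [318.5 279.4] 79.9 area 25711.5
[[-0.001 -0.928  0.373]
 [-0.001  0.373  0.928]
 [-1.     0.    -0.001]]
oven corner [ 0.50488438 -0.55147682  0.        ] blue [ 0.68038668 -0.34644683  0.04      ] rollpin [0.30025734 0.40981791 0.        ] spoon [ 0.74594307 -0.25055677  0.01      ]
```

Call:
arm_command(plan=[[[9.1, 0, -2.87, -3.45, 0], [9.1, 0, -2.87, -3.45, 0], [9.1, 0, -2.87, -3.45, 0], [9.1, 0, -2.87, -3.45, 0], [9.1, 0, -2.87, -3.45, 0], [9.1, 0, -2.87, -3.45, 0], [9.1, 0, -2.87, -3.45, 0], [9.1, 0, -2.87, -3.45, 0]]])

```text
t: 0.95
ee_pos: [0.3245, 0.1902, 0.2139]
orientation: [-0.396, 0.586, 0.396, 0.586]
force: [1.0, -0.2, 0.1]
grip_width: 0.997
```

Call:
arm_command(plan=[[[9.1, 0, -2.87, -3.45, 0], [9.1, 0, -2.87, -3.45, 0], [9.1, 0, -2.87, -3.45, 0], [9.1, 0, -2.87, -3.45, 0], [9.1, 0, -2.87, -3.45, 0], [9.1, 0, -2.87, -3.45, 0], [9.1, 0, -2.87, -3.45, 0], [9.1, 0, -2.87, -3.45, 0]]])

```text
t: 1.75
ee_pos: [0.4348, -0.1517, 0.2138]
orientation: [-0.396, 0.586, 0.396, 0.586]
force: [-0.1, 0.1, 0.5]
grip_width: 0.999
```

Call:
arm_command(plan=[[[9.1, 0, 0, 0, 0.149], [9.1, 0, 0, 0, 0.149], [9.1, 0, 0, 0, 0.149], [9.1, 0, 0, 0, 0.149], [9.1, 0, 0, 0, 0.149], [9.1, 0, 0, 0, 0.149], [9.1, 0, 0, 0, 0.149], [9.1, 0, 0, 0, 0.149]]])

```text
t: 2.55
ee_pos: [0.4345, -0.1497, 0.2137]
orientation: [0.003, 0.707, -0.003, 0.707]
force: [-0.5, 0.3, 0.3]
grip_width: 1.0
```

Call:
arm_command(plan=[[[9.1, 0, 0, 0, 0.149], [9.1, 0, 0, 0, 0.02], [9.1, 0, 0, 0, 0]]])

```text
t: 2.85
ee_pos: [0.4346, -0.1497, 0.2138]
orientation: [0.06, 0.705, -0.06, 0.704]
force: [-0.7, -0.0, 0.2]
grip_width: 0.994
```

```bash
cat >> h.py <<'E'
from scipy.spatial.transform import Rotation as Ro
def go(x,y,z,jaw=None):
    "tool shifts (cm) and roll (rad) from the measured pose to a target TCP and jaw angle (deg)"
    o=get_obs(); M=Ro.from_quat(o['orientation']).as_matrix(); d=M.T@(np.array([x,y,z])-o['ee_pos'])*100
    a=np.degrees(np.arctan2(M[1,2],M[0,2])); r=0 if jaw is None else -((jaw-a+90)%180-90)
    print('at',o['ee_pos'].round(4),'jaw',a.round(1),'tilt',M[:,0].round(3),'shift cm',d.round(2),'roll',round(np.radians(r),3),'F',o['force'].round(1),'w',round(o['grip_width'],3),'t',round(o['t'],1))
E
python3 - <<'E'
from h import *
c=shot('wrist','w1'); go(.434,-.150,.2,-10)
for p in [(.434,-.15,.045),(.392,-.298,.045),(.558,-.293,.042),(.6,-.137,.07)]: print(np.round(proj(c,p)))
E
```

```text
at [ 0.4346 -0.1497  0.2138] jaw -9.7 tilt [-0.  0. -1.] shift cm [ 1.38 -0.04 -0.05] roll 0.005 F [-0.2 -0.9 -0.5] w 0.997 t 2.9
[320. 217.]
[303. 371.]
[474. 340.]
[530. 173.]
```

View pics/w1.png

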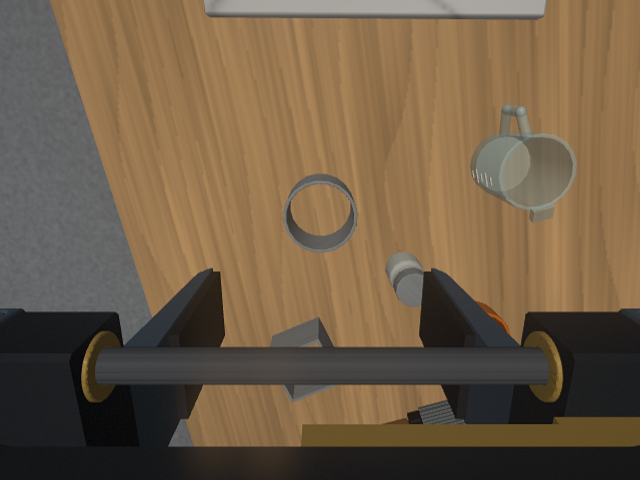

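The wrist view shows the ring's rim centred at (320,215), where (320,217) was predicted, so it's within 2 mm. The jug rim is at (537,172), about 5 mm further in x than first estimated. I'll grip the ring now.

Call:
arm_command(plan=[[[9.1, 4.5, 0.15, 0, 0], [9.1, 4.5, 0, 0, 0], [9.1, 4.5, 0, 0, 0], [9.1, 4, 0, 0, 0], [9.1, 2.1, 0, 0, 0], [9.1, 0.9, 0, 0, 0], [9.1, 0, 0, 0, 0]]])

```text
t: 3.6
ee_pos: [0.4346, -0.1481, 0.0082]
orientation: [0.061, 0.705, -0.06, 0.704]
force: [0.6, -0.3, -0.5]
grip_width: 1.0
```

Call:
arm_command(plan=[[[5.8, 0, 0, 0, 0], [5.8, 0, 0, 0, 0], [5.8, 0, 0, 0, 0], [5.8, 0, 0, 0, 0], [5.8, 0, 0, 0, 0], [5.8, 0, 0, 0, 0], [5.8, 0, 0, 0, 0]]], force=15)

```text
t: 4.3
ee_pos: [0.4355, -0.1484, 0.0098]
orientation: [0.061, 0.704, -0.061, 0.705]
force: [-1.6, -0.5, 5.9]
grip_width: 0.704
```

Call:
arm_command(plan=[[[5.8, -2, 0, 0, 0], [5.8, -4, 0, 0, 0], [5.8, -4, 0, 0, 0], [5.8, 0, 0, 0, 0]]])

```text
t: 4.7
ee_pos: [0.4385, -0.1495, 0.1137]
orientation: [0.06, 0.701, -0.062, 0.708]
force: [0.1, -0.2, -0.8]
grip_width: 0.705
```

```bash
python3 - <<'E'
from h import *
go(.4992,.256,.108,-10)
E
```

```text
at [ 0.4385 -0.1495  0.1137] jaw -9.9 tilt [ 0.011 -0.004 -1.   ] shift cm [ 0.48 40.99 -0.96] roll 0.003 F [ 0.1 -0.2 -0.8] w 0.705 t 4.7
```

Call:
arm_command(plan=[[[5.8, 0, 4.5, -0.1, 0], [5.8, 0, 4.5, -0.1, 0], [5.8, 0, 4.5, -0.1, 0], [5.8, 0, 4.5, -0.1, 0], [5.8, 0, 4.5, -0.1, 0], [5.8, 0, 4.5, -0.1, 0], [5.8, 0, 4.5, -0.1, 0], [5.8, 0, 4.5, -0.1, 0]]])

```text
t: 5.5
ee_pos: [0.4881, 0.2095, 0.108]
orientation: [0.06, 0.705, -0.061, 0.704]
force: [0.8, -0.2, -0.2]
grip_width: 0.711
```

Call:
arm_command(plan=[[[5.8, 0, 3, 0, 0], [5.8, 0, 2, 0, 0], [5.8, 0, 0, 0, 0], [5.8, 0, 0, 0, 0]]])

```text
t: 5.9
ee_pos: [0.4966, 0.2562, 0.1082]
orientation: [0.06, 0.705, -0.061, 0.704]
force: [0.2, -0.2, -0.4]
grip_width: 0.707
```

```bash
python3 - <<'E'
from h import *
go(.4992,.256,.06,-10)
c=shot('wrist','w2'); t=shot('top','t2'); print(proj(t,(.4992,.256,.1)))
im=np.hstack([cv2.resize(c['color'],(480,360)),cv2.resize(t['color'][180:340,60:200],(315,360))]); cv2.imwrite('pics/v2.png',im[:,:,::-1])
E
```

```text
at [0.4966 0.2562 0.1082] jaw -9.8 tilt [-0.002 -0.001 -1.   ] shift cm [4.82 0.03 0.27] roll 0.003 F [ 0.2 -0.2 -0.4] w 0.707 t 5.9
(np.float64(108.58573514933101), np.float64(261.4505311905618))
```

View pics/v2.png

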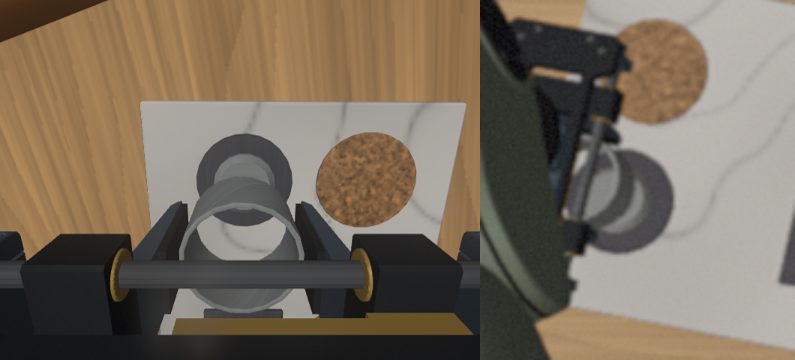

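The wrist view shows the ring gripped, with its rim about centred at (322,~335) in full-resolution pixels. The disc behind it is centred at (326,237). I'll check both against projections.

```bash
python3 - <<'E'
from h import *
c=load('w2'); 
print('disc pred',proj(c,(.4992,.256,.018)),'left/right/top',[np.round(proj(c,(.4992+.043*np.cos(a),.256+.043*np.sin(a),.018))) for a in np.radians([-190,-10,80])])
print('ring rim pred', [np.round(proj(c,(.4966+.032*np.cos(a),.2562+.032*np.sin(a),.145))) for a in np.radians([-190,-10,80,-100])])
E
```

```text
disc pred (np.float64(323.8825324414834), np.float64(243.5219787665184)) left/right/top [array([260., 243.]), array([388., 244.]), array([324., 179.])]
ring rim pred [array([232., 346.]), array([404., 347.]), array([318., 266.]), array([318., 418.])]
```

Call:
arm_command(plan=[[[5.8, 2, 0, 0.27, 0], [5.8, 3, 0, 0, 0], [5.8, 1.2, 0, 0, 0], [5.8, 0.4, 0, 0, 0], [5.8, 0.3, 0, 0, 0], [5.8, 0.3, 0, 0, 0], [5.8, 0, 0, 0, 0]]])

```text
t: 6.7
ee_pos: [0.5002, 0.2567, 0.0375]
orientation: [0.061, 0.704, -0.061, 0.705]
force: [0.1, 0.0, -0.7]
grip_width: 0.704
```

Call:
arm_command(plan=[[[5.8, 0.3, 0, 0, 0], [5.8, 0.3, 0, 0, 0], [5.8, 0.25, 0, 0, 0], [5.8, 0, 0, 0, 0]]])

```text
t: 7.1
ee_pos: [0.4997, 0.2566, 0.0281]
orientation: [0.061, 0.705, -0.061, 0.704]
force: [0.1, 0.9, -0.5]
grip_width: 0.705
```

Call:
arm_command(plan=[[[5.8, 0.08, 0, 0, 0], [5.8, 0, 0, 0, 0], [7.5, 0, 0, 0, 0], [7.5, 0, 0, 0, 0], [7.5, 0, 0, 0, 0], [7.5, 0, 0, 0, 0], [7.5, -1, 0, 0, 0], [8, -3, 0, 0, 0]]])

```text
t: 7.9
ee_pos: [0.4981, 0.2557, 0.0661]
orientation: [0.06, 0.706, -0.062, 0.703]
force: [0.2, 0.3, 0.9]
grip_width: 0.87
```

Call:
arm_command(plan=[[[9.1, -4.5, 0, 0, 0], [9.1, -4.5, 0, 0, 0], [9.1, 0, -4.5, 0, 0], [9.1, 0, -4.5, 0, 0], [9.1, 0, -4.5, 0, 0], [9.1, 0, 0, 0, 0]]])

```text
t: 8.5
ee_pos: [0.4753, 0.1196, 0.1585]
orientation: [0.062, 0.704, -0.063, 0.704]
force: [-0.0, 1.1, -0.5]
grip_width: 1.001
```

```bash
python3 - <<'E'
from h import *
t=shot('top','t3'); c=shot('scene','s3'); 
im=np.hstack([cv2.resize(t['color'][220:320,70:190],(432,360)),cv2.resize(c['color'][320:450,430:560],(360,360))]); cv2.imwrite('pics/v3.png',im[:,:,::-1])
go(.3925,-.298,.16,14.7)
E
```

```text
at [0.4771 0.1232 0.1585] jaw -10.0 tilt [ 0.002  0.001 -1.   ] shift cm [ -0.2  -42.95  -1.03] roll -0.431 F [0.1 0.2 0.7] w 0.997 t 8.6
```

View pics/v3.png

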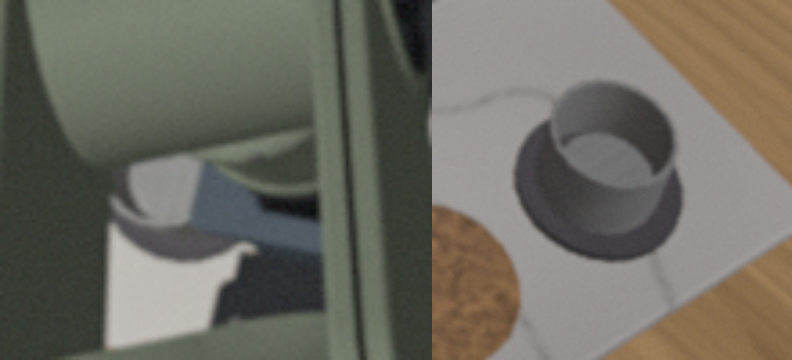

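The scene crop shows the ring standing over the boss on the disc. I'll check its height numerically while moving on to the frame.

Call:
arm_command(plan=[[[9.1, 0, -4.5, -0.1, 0], [9.1, 0, -4.5, -0.1, 0], [9.1, 0, -4.5, -0.1, 0], [9.1, 0, -4.5, -0.1, 0], [9.1, 0, -4.5, -0.1, 0], [9.1, 0, -4.5, -0.1, 0], [9.1, 0, -4.5, -0.1, 0], [9.1, 0, -4.5, -0.1, 0]]])

```text
t: 9.4
ee_pos: [0.4083, -0.2307, 0.1581]
orientation: [0.06, 0.704, -0.06, 0.705]
force: [0.2, 0.4, 0.0]
grip_width: 0.996
```

Call:
arm_command(plan=[[[9.1, 0, -3.5, -0.2, 0], [9.1, 0, -3.0, 0, 0], [9.1, 0, 0, 0, -0.145], [9.1, 0, 0, 0, -0.145], [9.1, 0, 0, 0, -0.14], [9.1, -3, 0, 0, 0], [9.1, 0, 0, 0, 0]]])

```text
t: 10.1
ee_pos: [0.3975, -0.2942, 0.1908]
orientation: [-0.093, 0.699, 0.09, 0.703]
force: [1.3, -0.6, -1.2]
grip_width: 0.994
```

```bash
python3 - <<'E'
from h import *
s=load('s3')
for zt in(.063,.068): print(zt,[np.round(proj(s,(.4992+.032*np.cos(a),.256+.032*np.sin(a),zt))) for a in np.radians([-130,50,140,-40])])
g=cv2.cvtColor(s['color'],cv2.COLOR_RGB2GRAY)
c=shot('wrist','w4'); go(.3925,-.298,.008,14.7)
print([np.round(proj(c,(.3925+.027*(a*np.cos(.257)-b*np.sin(.257)),-.298+.027*(a*np.sin(.257)+b*np.cos(.257)),.045))) for a,b in((1,1),(1,-1),(-1,-1),(-1,1))])
E
```

```text
0.063 [array([490., 347.]), array([501., 387.]), array([518., 366.]), array([472., 367.])]
0.068 [array([491., 345.]), array([501., 385.]), array([519., 364.]), array([473., 365.])]
at [ 0.3966 -0.2936  0.1893] jaw 14.9 tilt [ 0.004 -0.002 -1.   ] shift cm [18.13 -0.26 -0.57] roll 0.003 F [-0.3 -0.5  0.6] w 0.999 t 10.2
[array([347., 191.]), array([345., 256.]), array([280., 256.]), array([278., 191.])]
```

View pics/w4.png

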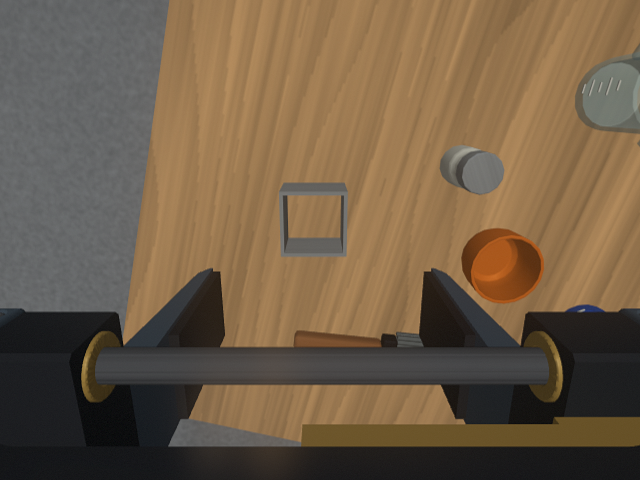

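The ring rim matches the seated height of 63 mm. The frame's top corners in the wrist view, (280–347, 192–256), match the prediction, and the jaw is square to it. I'll grip the frame.

Call:
arm_command(plan=[[[9.1, 4, -0.26, -0.55, 0], [9.1, 4.5, 0, 0, 0], [9.1, 4.5, 0, 0, 0], [9.1, 3, 0, 0, 0], [9.1, 1.5, 0, 0, 0], [9.1, 0.5, 0, 0, 0], [9.1, 0, 0, 0, 0]]])

```text
t: 10.85
ee_pos: [0.3897, -0.2967, 0.0069]
orientation: [-0.091, 0.702, 0.092, 0.701]
force: [0.7, -0.3, 0.2]
grip_width: 0.998
```

Call:
arm_command(plan=[[[4.8, 0, 0, 0, 0], [4.8, 0, 0, 0, 0], [4.8, 0, 0, 0, 0], [4.8, 0, 0, 0, 0], [4.8, 0, 0, 0, 0], [4.8, 0, 0, 0, 0], [4.8, 0, 0, 0, 0], [4.8, 0, 0, 0, 0]]], force=15)

```text
t: 11.65
ee_pos: [0.3899, -0.2975, 0.008]
orientation: [-0.091, 0.701, 0.091, 0.701]
force: [-0.4, 0.1, 5.2]
grip_width: 0.591
```

Call:
arm_command(plan=[[[4.8, -2, 0, 0, 0], [4.8, -4, 0, 0, 0], [4.8, -4, 0, 0, 0.145], [4.8, 0, 0, 0, 0.145], [4.8, 0, 0, 0, 0.143], [4.8, 0, 0, 0, 0]]])

```text
t: 12.25
ee_pos: [0.3892, -0.2971, 0.1075]
orientation: [0.062, 0.705, -0.062, 0.704]
force: [-0.6, 0.3, -0.7]
grip_width: 0.59
```

```bash
python3 - <<'E'
from h import *
go(.468,.0793,.11,-10.1)
E
```

```text
at [ 0.3892 -0.2971  0.1075] jaw -10.0 tilt [-0.  0. -1.] shift cm [-0.24 38.44  1.21] roll 0.002 F [-0.6  0.3 -0.7] w 0.59 t 12.2
```

Call:
arm_command(plan=[[[4.8, 0, 4.5, 0.13, 0], [4.8, 0, 4.5, 0.13, 0], [4.8, 0, 4.5, 0.13, 0], [4.8, 0, 4.5, 0.13, 0], [4.8, 0, 4.5, 0.13, 0], [4.8, 0, 4.5, 0.13, 0], [4.8, 0, 4.5, 0.13, 0], [4.8, 0, 4.5, 0.13, 0]]])

```text
t: 13.05
ee_pos: [0.4621, 0.0571, 0.1071]
orientation: [0.06, 0.705, -0.061, 0.704]
force: [-0.2, -0.5, -1.6]
grip_width: 0.592
```

Call:
arm_command(plan=[[[4.8, 0, 1.7, 0.15, 0], [4.8, 0, 0.7, 0, 0], [4.8, 0, 0, 0, 0], [4.8, 0, 0, 0, 0]]])

```text
t: 13.45
ee_pos: [0.4676, 0.0778, 0.1073]
orientation: [0.061, 0.705, -0.062, 0.704]
force: [0.4, -0.1, -1.1]
grip_width: 0.592
```

```bash
python3 - <<'E'
from h import *
go(.468,.0793,.026,-10.1)
c=shot('wrist','w5')
x,y,_=get_obs()['ee_pos']; a=np.radians(-10.1); R=np.array([[np.cos(a),-np.sin(a)],[np.sin(a),np.cos(a)]])
sq=lambda x,y,h,z:[np.round(proj(c,(*(np.array([x,y])+R@np.array(v)*h),z))).tolist() for v in((1,1),(1,-1),(-1,-1),(-1,1))]
print('plate',sq(.468,.0793,.041,.018)); print('frame top',sq(x,y,.027,.1445))
cv2.imwrite('pics/w5.png',c['color'][100:,120:520,::-1])
E
```

```text
at [0.4676 0.0778 0.1073] jaw -10.0 tilt [-0.001 -0.001 -1.   ] shift cm [8.13 0.16 0.03] roll 0.002 F [ 0.4 -0.1 -1.1] w 0.592 t 13.4
plate [[385.0, 181.0], [379.0, 299.0], [261.0, 298.0], [256.0, 181.0]]
frame top [[395.0, 280.0], [388.0, 409.0], [250.0, 408.0], [242.0, 280.0]]
```

View pics/w5.png

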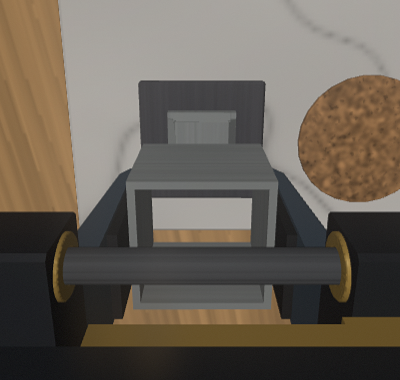

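The wrist view shows the plate's far corners at (259,181) and (385,181), as predicted. The frame is square to the plate and centred on it, so I'll lower it.

Call:
arm_command(plan=[[[4.8, 2, 0.16, 0, 0], [4.8, 3, 0, 0, 0], [4.8, 1.2, 0, 0, 0], [4.8, 0.4, 0, 0, 0], [4.8, 0.3, 0, 0, 0], [4.8, 0.3, 0, 0, 0], [4.8, 0, 0, 0, 0]]])

```text
t: 14.2
ee_pos: [0.4687, 0.0801, 0.036]
orientation: [0.062, 0.704, -0.062, 0.705]
force: [-0.0, -0.2, -1.0]
grip_width: 0.588
```

Call:
arm_command(plan=[[[4.8, 0.3, 0, 0, 0], [4.8, 0.3, 0, 0, 0], [4.8, 0.3, 0, 0, 0], [4.8, 0, 0, 0, 0]]])

```text
t: 14.6
ee_pos: [0.4681, 0.0803, 0.0263]
orientation: [0.062, 0.705, -0.062, 0.704]
force: [-0.3, 0.6, -1.3]
grip_width: 0.59
```

Call:
arm_command(plan=[[[4.8, 0.06, 0, 0, 0], [4.8, 0, 0, 0, 0], [6.5, 0, 0, 0, 0], [6.5, 0, 0, 0, 0], [6.5, 0, 0, 0, 0], [6.5, 0, 0, 0, 0], [6.5, -1, 0, 0, 0], [8, -3, 0, 0, 0]]])

```text
t: 15.4
ee_pos: [0.4664, 0.08, 0.065]
orientation: [0.061, 0.706, -0.062, 0.702]
force: [0.8, 1.0, -0.7]
grip_width: 0.773
```

Call:
arm_command(plan=[[[9.1, -4.5, 0, 0, 0], [9.1, -4.5, 0, 0, 0], [9.1, 0, -4.5, 0, 0], [9.1, 0, -4.5, 0, 0], [9.1, 0, -4.5, 0, 0], [9.1, 0, -4.5, 0, 0], [9.1, 0, -4.5, 0, 0], [9.1, 0, 0, 0, 0]]])

```text
t: 16.2
ee_pos: [0.4285, -0.1455, 0.1569]
orientation: [0.063, 0.704, -0.065, 0.705]
force: [0.8, 0.8, -0.1]
grip_width: 0.998
```

```bash
python3 - <<'E'
from h import *
t=shot('top','t6'); c=shot('scene','s6'); 
a=np.radians(-10.1); R=np.array([[np.cos(a),-np.sin(a)],[np.sin(a),np.cos(a)]])
for k,z in((.027,.063),(.027,.018)): print(z,[np.round((np.array(proj(c,(*(np.array([.468,.0793])+R@np.array(v)*k),z)))-(360,240))*4).tolist() for v in((1,1),(1,-1),(-1,-1),(-1,1))])
cv2.imwrite('pics/v6.png',cv2.resize(c['color'][240:360,360:480],(480,480))[:,:,::-1])
go(.558,-.293,.17,-10)
E
```

```text
0.063 [[213.0, 243.0], [131.0, 152.0], [240.0, 101.0], [324.0, 188.0]]
0.018 [[200.0, 315.0], [121.0, 225.0], [227.0, 174.0], [308.0, 261.0]]
at [ 0.429  -0.1418  0.1566] jaw -10.2 tilt [ 0.001  0.    -1.   ] shift cm [ -1.34 -12.6   15.37] roll -0.003 F [ 0.5  0.3 -0.1] w 0.999 t 16.3
```

View pics/v6.png

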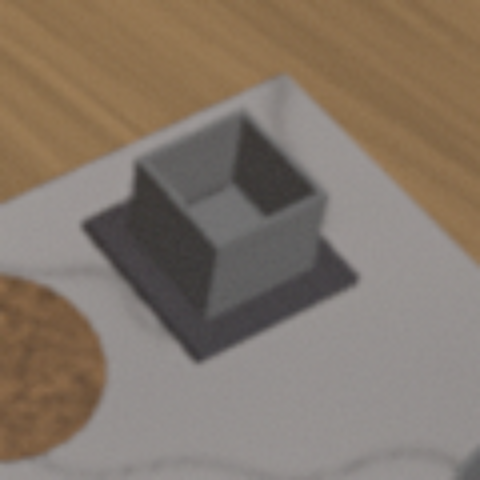

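The frame's top corners at (216,248), (136,160), (242,110) and (326,195) in the crop are at or slightly below the predicted seated height, so it's fully down. Next is the bowl.

Call:
arm_command(plan=[[[9.1, 0, -2.5, 3.1, 0], [9.1, 0, -2.5, 3.1, 0], [9.1, 0, -2.5, 3.1, 0], [9.1, 0, -2.5, 3.1, 0], [9.1, -2, -2.6, 3, 0], [9.1, 0, 0, 0, 0], [9.1, 0, 0, 0, 0]]])

```text
t: 17.0
ee_pos: [0.5598, -0.2906, 0.1759]
orientation: [0.062, 0.705, -0.061, 0.704]
force: [0.6, -0.0, -0.9]
grip_width: 1.002
```

```bash
python3 - <<'E'
from h import *
c=shot('wrist','w7'); go(.558,-.293,.01,-10)
H,S,V=cv2.split(cv2.cvtColor(c['color'],cv2.COLOR_RGB2HSV))
m=((S>160)&(V>110)&(H<14)).astype(np.uint8)*255
cs,_=cv2.findContours(m,cv2.RETR_EXTERNAL,cv2.CHAIN_APPROX_NONE); k=max(cs,key=cv2.contourArea); print(cv2.boundingRect(k),cv2.contourArea(k))
P=np.array([ray(c,a,b,.042)[:2]*1000 for a,b in k[:,0]],np.float32); e=cv2.minEnclosingCircle(P); print('bowl',e,cv2.fitEllipse(P))
print('pred',[np.round(proj(c,(.558+.031*np.cos(a),-.293+.031*np.sin(a),.042))) for a in np.radians([-190,-10,80,-100])])
cv2.imwrite('pics/w7.png',c['color'][:,:,::-1])
E
```

```text
at [ 0.5589 -0.2901  0.1756] jaw -9.9 tilt [-0.001  0.001 -1.   ] shift cm [ 1.656e+01 -3.200e-01 -1.000e-02] roll 0.001 F [ 0.   0.6 -0.1] w 0.998 t 17.1
(284, 190, 78, 80) 4768.0
bowl ((561.1472778320312, -293.5006103515625), 32.09994888305664) ((561.0341186523438, -293.80999755859375), (59.82628631591797, 63.36521530151367), 171.9917449951172)
pred [array([278., 230.]), array([358., 231.]), array([318., 191.]), array([318., 268.])]
```

View pics/w7.png

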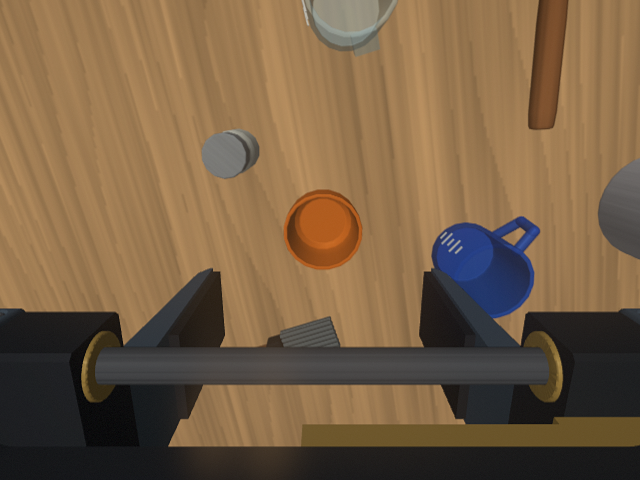

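The bowl's rim is centred at (323,230), which puts it at about (0.560, −0.2935), matching the first measurement. The blue jug and the jar are clear of the fingers.

Call:
arm_command(plan=[[[9.1, 4, -0.3, 0.05, 0], [9.1, 4.5, 0, 0, 0], [9.1, 4.5, 0, 0, 0], [9.1, 2, 0, 0, 0], [9.1, 1.2, 0, 0, 0], [9.1, 0.5, 0, 0, 0], [9.1, 0, 0, 0, 0]]])

```text
t: 17.75
ee_pos: [0.5591, -0.2946, 0.0095]
orientation: [0.062, 0.704, -0.062, 0.705]
force: [-0.4, -0.5, -0.0]
grip_width: 0.998
```

Call:
arm_command(plan=[[[5.5, 0, 0, 0, 0], [5.5, 0, 0, 0, 0], [5.5, 0, 0, 0, 0], [5.5, 0, 0, 0, 0], [5.5, 0, 0, 0, 0], [5.5, 0, 0, 0, 0], [5.5, 0, 0, 0, 0], [5.5, 0, 0, 0, 0]]], force=12)

```text
t: 18.55
ee_pos: [0.5593, -0.2954, 0.0097]
orientation: [0.062, 0.704, -0.062, 0.705]
force: [-0.6, 0.3, 5.6]
grip_width: 0.672
```

Call:
arm_command(plan=[[[5.5, -2, 0, 0, 0], [5.5, -4, 0, 0, 0], [5.5, -4, 0, 0, 0], [5.5, -3, 0, 0, 0], [5.5, 0, 0, 0, 0]]])

```text
t: 19.05
ee_pos: [0.5613, -0.2965, 0.1436]
orientation: [0.061, 0.701, -0.063, 0.707]
force: [-0.1, -0.4, -0.9]
grip_width: 0.674
```

```bash
python3 - <<'E'
from h import *
go(.6078,.2374,.14,-10.1)
E
```

```text
at [ 0.5613 -0.2965  0.1436] jaw -10.0 tilt [ 0.008 -0.004 -1.   ] shift cm [ 0.17 53.38 -4.71] roll 0.001 F [-0.1 -0.4 -0.9] w 0.674 t 19.1
```

Call:
arm_command(plan=[[[5.5, 0, 4.5, -0.4, 0], [5.5, 0, 4.5, -0.4, 0], [5.5, 0, 4.5, -0.4, 0], [5.5, 0, 4.5, -0.4, 0], [5.5, 0, 4.5, -0.4, 0], [5.5, 0, 4.5, -0.4, 0], [5.5, 0, 4.5, -0.4, 0], [5.5, 0, 4.5, -0.4, 0]]])

```text
t: 19.85
ee_pos: [0.589, 0.0666, 0.1372]
orientation: [0.062, 0.705, -0.062, 0.703]
force: [0.2, -0.2, -1.3]
grip_width: 0.677
```

Call:
arm_command(plan=[[[5.5, 0, 4.5, -0.4, 0], [5.5, 0, 4.5, -0.4, 0], [5.5, 0, 4.5, -0.4, 0], [5.5, 0, 2.5, -0.3, 0], [5.5, 0, 1.3, 0, 0], [5.5, 0, 0, 0, 0], [5.5, 0, 0, 0, 0]]])

```text
t: 20.55
ee_pos: [0.605, 0.2366, 0.1381]
orientation: [0.061, 0.705, -0.062, 0.704]
force: [0.4, 0.2, -0.5]
grip_width: 0.674
```

```bash
python3 - <<'E'
from h import *
go(.6078,.2374,.0262,-10.1)
c=shot('wrist','w8'); 
H,S,V=cv2.split(cv2.cvtColor(c['color'],cv2.COLOR_RGB2HSV))
m=((S>160)&(V>110)&(H<14)).astype(np.uint8)*255
cs,_=cv2.findContours(m,cv2.RETR_EXTERNAL,cv2.CHAIN_APPROX_NONE); k=max(cs,key=cv2.contourArea); print('bowl box',cv2.boundingRect(k))
x,y,z=get_obs()['ee_pos']; b=z-.0097
print('bowl rim pred',[np.round(proj(c,(x+.031*np.cos(a),y+.031*np.sin(a),b+.042))) for a in np.radians([-190,-10,80,-100])])
print('cork pred',[np.round(proj(c,(.6078+.045*np.cos(a),.2374+.045*np.sin(a),.016))) for a in np.radians([-190,-10,80,-100])])
cv2.imwrite('pics/w8.png',c['color'][100:,120:520,::-1])
E
```

```text
at [0.605  0.2366 0.1381] jaw -10.0 tilt [-0.002 -0.001 -1.   ] shift cm [11.19  0.15  0.27] roll 0.001 F [ 0.4  0.2 -0.5] w 0.674 t 20.6
bowl box (242, 246, 160, 101)
bowl rim pred [array([238., 342.]), array([400., 342.]), array([319., 266.]), array([319., 409.])]
cork pred [array([263., 229.]), array([384., 229.]), array([324., 168.]), array([324., 285.])]
```

View pics/w8.png

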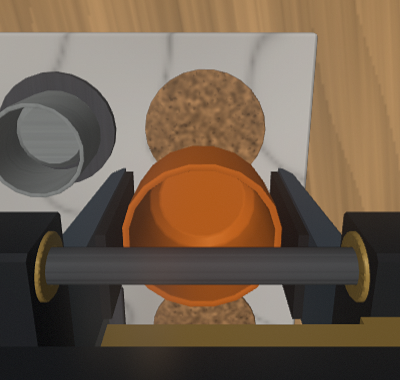

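The bowl is held level. The cork's edges at 266, 385 and top 169 match the prediction, so I'll lower the bowl onto it.

Call:
arm_command(plan=[[[5.5, 3, 0.1, 0.25, 0], [5.5, 4, 0, 0, 0], [5.5, 2.5, 0, 0, 0], [5.5, 1.0, 0, 0, 0], [5.5, 0.4, 0, 0, 0], [5.5, 0, 0, 0, 0], [5.5, 0, 0, 0, 0]]])

```text
t: 21.3
ee_pos: [0.6093, 0.2385, 0.0318]
orientation: [0.062, 0.703, -0.061, 0.705]
force: [-0.4, 0.2, -1.0]
grip_width: 0.671
```

```bash
python3 -c "
from h import *
go(.6078,.2374,.0257,-10.1)"
```

```text
at [0.6093 0.2385 0.0318] jaw -10.0 tilt [ 0.003  0.001 -1.   ] shift cm [ 0.61 -0.13 -0.13] roll 0.001 F [-0.4  0.2 -1. ] w 0.671 t 21.3
```

Call:
arm_command(plan=[[[5.5, 0.3, -0.1, -0.1, 0], [5.5, 0.3, 0, 0, 0], [5.5, 0, 0, 0, 0], [5.5, 0, 0, 0, 0]]])

```text
t: 21.7
ee_pos: [0.6075, 0.2375, 0.0253]
orientation: [0.062, 0.704, -0.062, 0.705]
force: [-1.5, -2.1, 5.5]
grip_width: 0.674
```

Call:
arm_command(plan=[[[7.4, 0, 0, 0, 0], [7.4, 0, 0, 0, 0], [7.4, 0, 0, 0, 0], [7.4, 0, 0, 0, 0], [7.4, -1, 0, 0, 0], [8, -3, 0, 0, 0], [9.1, -4, 0, 0, 0], [9.1, -5, 0, 0, 0]]])

```text
t: 22.5
ee_pos: [0.6058, 0.2372, 0.1544]
orientation: [0.061, 0.706, -0.062, 0.703]
force: [0.7, 0.2, 0.2]
grip_width: 0.99
```

```bash
python3 -c "
from h import *
go(.605,-.136,.17,8)"
```

```text
at [0.6058 0.2372 0.1544] jaw -10.0 tilt [-0.003 -0.001 -1.   ] shift cm [ -1.52 -36.77   6.41] roll -0.315 F [0.7 0.2 0.2] w 0.99 t 22.5
```

Call:
arm_command(plan=[[[9.1, -0.5, -4.5, 0.8, 0], [9.1, -0.5, -4.5, 0.8, 0], [9.1, -0.5, -4.5, 0.8, 0], [9.1, -0.5, -4.5, 0.8, 0], [9.1, 0, -4.5, 0.8, 0], [9.1, 0, -4.5, 0.8, 0], [9.1, 0, -4.5, 0.8, 0], [9.1, 0, -4.5, 0.8, 0]]])

```text
t: 23.3
ee_pos: [0.6071, -0.1299, 0.175]
orientation: [0.062, 0.704, -0.062, 0.705]
force: [0.4, -0.3, 0.7]
grip_width: 0.999
```

Call:
arm_command(plan=[[[9.1, 0, -0.7, 0, -0.145], [9.1, 0, 0, 0, -0.145], [9.1, 0, 0, 0, 0], [9.1, 0, 0, 0, 0]]])

```text
t: 23.7
ee_pos: [0.6061, -0.1348, 0.1745]
orientation: [-0.04, 0.706, 0.04, 0.706]
force: [0.5, 0.5, -0.1]
grip_width: 0.995
```

```bash
python3 - <<'E'
from h import *
c=shot('wrist','w9'); go(.605,-.136,.02,8); print('rim pred',[np.round(proj(c,(.605+.03*np.cos(a),-.136+.03*np.sin(a),.07))) for a in np.radians([188,8,98,-82])])
cv2.imwrite('pics/w9.png',c['color'][:,:,::-1])
E
```

```text
at [ 0.6061 -0.1346  0.1744] jaw 6.5 tilt [ 0.  0. -1.] shift cm [15.44 -0.13 -0.14] roll -0.027 F [-0.2  0.2  0.1] w 0.997 t 23.8
rim pred [array([276., 240.]), array([361., 238.]), array([317., 197.]), array([319., 279.])]
```

View pics/w9.png

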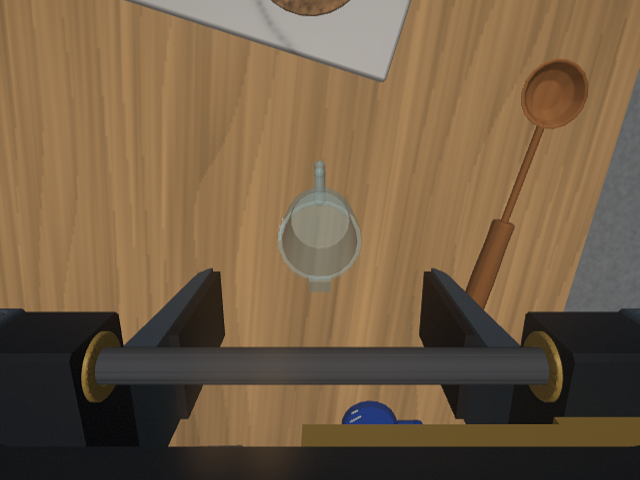

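The jug rim spans 278–360 with its bottom edge at 280, centred as predicted, and the handle points straight along tool y. I'll grip it.

Call:
arm_command(plan=[[[9.1, 3.5, -0.1, -0.05, 0], [9.1, 4.5, 0, 0, 0], [9.1, 4, 0, 0, 0], [9.1, 2, 0, 0, 0], [9.1, 1, 0, 0, 0], [9.1, 0.4, 0, 0, 0], [9.1, 0, 0, 0, 0]]])

```text
t: 24.45
ee_pos: [0.6063, -0.1359, 0.0207]
orientation: [-0.041, 0.706, 0.04, 0.706]
force: [0.3, -0.0, 0.0]
grip_width: 1.001
```

Call:
arm_command(plan=[[[5.4, 0, 0, 0, 0], [5.4, 0, 0, 0, 0], [5.4, 0, 0, 0, 0], [5.4, 0, 0, 0, 0], [5.4, 0, 0, 0, 0], [5.4, 0, 0, 0, 0], [5.4, 0, 0, 0, 0], [5.4, 0, 0, 0, 0]]], force=18)

```text
t: 25.25
ee_pos: [0.6057, -0.1361, 0.0205]
orientation: [-0.041, 0.706, 0.041, 0.706]
force: [-1.1, -0.3, 5.4]
grip_width: 0.639
```

Call:
arm_command(plan=[[[5.4, -2, 0, 0, 0], [5.4, -3, 0, 0, 0.145], [5.4, -3, 0, 0, 0.145], [5.4, 0, 0, 0, 0], [5.4, 0, 0, 0, 0]]])

```text
t: 25.75
ee_pos: [0.6055, -0.1359, 0.0996]
orientation: [0.061, 0.704, -0.061, 0.704]
force: [-0.3, 0.0, -2.7]
grip_width: 0.642
```

```bash
python3 -c "
from h import *
go(.5762,.060,.1,-10.1)"
```

```text
at [ 0.6055 -0.1359  0.0996] jaw -9.9 tilt [-0.  0. -1.] shift cm [-0.04 18.79 -6.26] roll 0.003 F [-0.3  0.  -2.7] w 0.642 t 25.8
```

Call:
arm_command(plan=[[[5.4, 0, 4, -1.3, 0], [5.4, 0, 4, -1.3, 0], [5.4, 0, 4, -1.3, 0], [5.4, 0, 4, -1.3, 0], [5.4, 0, 2.8, -1.1, 0], [5.4, 0, 0, 0, 0], [5.4, 0, 0, 0, 0]]])

```text
t: 26.45
ee_pos: [0.5751, 0.0605, 0.0982]
orientation: [0.06, 0.706, -0.061, 0.703]
force: [-0.6, 0.3, -2.1]
grip_width: 0.635
```

```bash
python3 - <<'E'
from h import *
go(.5762,.060,.0365,-10.1)
c=shot('wrist','w10'); x,y,z=get_obs()['ee_pos']; b=z-.0205
print('rim pred',[np.round(proj(c,(x+.03*np.cos(a),y+.03*np.sin(a),b+.07))) for a in np.radians([-190,-10,80,-100])])
print('cork pred',[np.round(proj(c,(.5762+.045*np.cos(a),.060+.045*np.sin(a),.016))) for a in np.radians([-190,-10,80,-100])])
cv2.imwrite('pics/w10.png',c['color'][100:,120:520,::-1])
E
```

```text
at [0.5751 0.0605 0.0982] jaw -9.9 tilt [-0.003 -0.001 -1.   ] shift cm [ 6.17 -0.02  0.13] roll 0.004 F [-0.6  0.3 -2.1] w 0.635 t 26.4
rim pred [array([232., 369.]), array([407., 369.]), array([319., 288.]), array([319., 440.])]
cork pred [array([253., 248.]), array([391., 248.]), array([322., 179.]), array([322., 311.])]
```

View pics/w10.png

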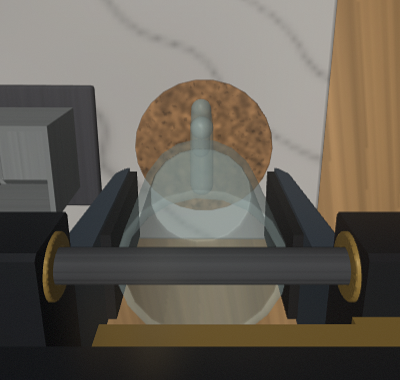

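The jug is held upright with the cork directly behind it in view, its edges at 256, 392 and top 179 matching the prediction. I'll lower it.

Call:
arm_command(plan=[[[5.4, 2.5, 0, 0.1, 0], [5.4, 2, 0, 0, 0], [5.4, 0.8, 0, 0, 0], [5.4, 0.4, 0, 0, 0], [5.4, 0, 0, 0, 0], [5.4, 0, 0, 0, 0]]])

```text
t: 27.1
ee_pos: [0.578, 0.0597, 0.0438]
orientation: [0.062, 0.704, -0.062, 0.705]
force: [-0.2, -0.1, -1.6]
grip_width: 0.635
```

```bash
python3 -c "
from h import *
go(.5762,.060,.0365,-10.1)"
```

```text
at [0.578  0.0597 0.0438] jaw -10.0 tilt [ 0.001  0.    -1.   ] shift cm [ 0.73 -0.   -0.19] roll 0.001 F [-0.2 -0.1 -1.6] w 0.635 t 27.1
```

Call:
arm_command(plan=[[[5.4, 0.3, 0, -0.18, 0], [5.4, 0.3, 0, 0, 0], [5.4, 0.15, 0, 0, 0], [5.4, 0, 0, 0, 0], [5.4, 0, 0, 0, 0]]])

```text
t: 27.6
ee_pos: [0.5756, 0.0601, 0.0367]
orientation: [0.062, 0.704, -0.062, 0.705]
force: [-2.9, -1.0, 5.8]
grip_width: 0.635
```

Call:
arm_command(plan=[[[7.4, 0, 0, 0, 0], [7.4, 0, 0, 0, 0], [7.4, 0, 0, 0, 0], [7.4, 0, 0, 0, 0], [7.4, -1, 0, 0, 0], [8, -3, 0, 0, 0], [8, -4, 0, 0, 0], [9.1, -4, 0, 0, 0]]])

```text
t: 28.4
ee_pos: [0.5753, 0.0602, 0.1572]
orientation: [0.062, 0.705, -0.062, 0.704]
force: [0.4, -0.4, -0.5]
grip_width: 0.938
```

```bash
python3 - <<'E'
from h import *
go(.465,-.414,.17,-80.5)
E
```

```text
at [0.5753 0.0602 0.1572] jaw -10.0 tilt [-0.  0. -1.] shift cm [ -1.27 -48.62  -2.61] roll 1.23 F [ 0.4 -0.4 -0.5] w 0.938 t 28.4
```

Call:
arm_command(plan=[[[9.1, 0, -4.5, -0.3, 0], [9.1, 0, -4.5, -0.3, 0], [9.1, 0, -4.5, -0.3, 0], [9.1, 0, -4.5, -0.3, 0], [9.1, 0, -4.5, -0.3, 0], [9.1, 0, -4.5, -0.3, 0], [9.1, 0, -4.5, -0.3, 0], [9.1, 0, -4.5, -0.3, 0]]])

```text
t: 29.2
ee_pos: [0.4887, -0.2919, 0.1564]
orientation: [0.062, 0.704, -0.062, 0.705]
force: [1.0, -0.9, 1.3]
grip_width: 0.995
```

Call:
arm_command(plan=[[[9.1, -1.5, -4.5, -0.2, 0], [9.1, 0, -4.5, 0, 0], [9.1, 0, -3.6, 0, 0], [9.1, 0, 0, 0, 0.145], [9.1, 0, 0, 0, 0.145], [9.1, 0, 0, 0, 0.145], [9.1, 0, 0, 0, 0.145], [9.1, 0, 0, 0, 0.145]]])

```text
t: 30.0
ee_pos: [0.4653, -0.4139, 0.1712]
orientation: [0.31, 0.636, -0.31, 0.636]
force: [0.6, -0.8, 0.1]
grip_width: 0.999
```

Call:
arm_command(plan=[[[9.1, 0, 0, 0, 0.145], [9.1, 0, 0, 0, 0.145], [9.1, 0, 0, 0, 0.145], [9.1, 0, 0, 0, 0.07], [9.1, 0, 0, 0, 0], [9.1, 0, 0, 0, 0]]])

```text
t: 30.6
ee_pos: [0.4654, -0.4138, 0.171]
orientation: [0.456, 0.54, -0.456, 0.54]
force: [-0.0, 0.1, -1.0]
grip_width: 1.001
```

```bash
python3 - <<'E'
from h import *
c=shot('wrist','w11'); go(.465,-.4146,.003,-80.5)
u=np.array([np.cos(.166),np.sin(.166)]); p=np.array([.478,-.4125])
print('tail,handle end,mid,head pred',[np.round(proj(c,(*(p+u*k),.014))) for k in(-.075,0.011,0,.075)])
cv2.imwrite('pics/w11.png',c['color'][:,:,::-1])
E
```

```text
at [ 0.4654 -0.4138  0.1709] jaw -80.4 tilt [ 0. -0. -1.] shift cm [16.79 -0.05  0.07] roll 0.001 F [-0.5 -0.7 -0.3] w 1.001 t 30.6
tail,handle end,mid,head pred [array([321., 291.]), array([322., 193.]), array([322., 207.]), array([322., 110.])]
```

View pics/w11.png

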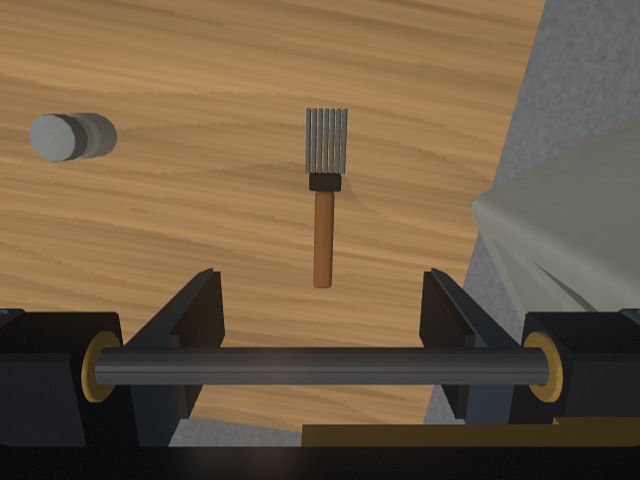

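The brush lies under the gripper: tail (323,288), handle end (325,191), head (327,108), all matching the prediction. The oven corner stays right of 472, clear of the fingers. I'll descend.

Call:
arm_command(plan=[[[7, 4, 0, 0.1, 0], [7, 4.5, 0, 0, 0], [7, 4.5, 0, 0, 0], [7, 2.2, 0, 0, 0], [7, 0.9, 0, 0, 0], [7, 0.4, 0, 0, 0], [7, 0, 0, 0, 0]]])

```text
t: 31.35
ee_pos: [0.4662, -0.4153, 0.0063]
orientation: [0.457, 0.539, -0.457, 0.54]
force: [-0.2, 0.0, 0.1]
grip_width: 0.766
```

```bash
python3 -c "
from h import *
go(.465,-.4146,.0035,-80.5)"
```

```text
at [ 0.4662 -0.4153  0.0063] jaw -80.5 tilt [ 0.001 -0.001 -1.   ] shift cm [ 0.28 -0.1  -0.09] roll 0.0 F [-0.2  0.   0.1] w 0.766 t 31.4
```

Call:
arm_command(plan=[[[7, 0.2, 0, 0, 0], [1, 0, 0, 0, 0], [1, 0, 0, 0, 0], [1, 0, 0, 0, 0], [1, 0, 0, 0, 0], [1, 0, 0, 0, 0], [1, 0, 0, 0, 0], [1, 0, 0, 0, 0]]], force=20)

```text
t: 32.15
ee_pos: [0.4655, -0.4148, 0.0034]
orientation: [0.457, 0.54, -0.457, 0.54]
force: [-0.1, -0.8, 0.5]
grip_width: 0.183
```

Call:
arm_command(plan=[[[1, 0, 0, 0, 0], [1, 0, 0, 0, 0], [1, 0, 0, 0, 0], [1, 0, 0, 0, 0]]])

```text
t: 32.55
ee_pos: [0.4655, -0.4148, 0.0035]
orientation: [0.457, 0.54, -0.457, 0.54]
force: [-0.9, 0.1, -0.6]
grip_width: 0.175
```

Call:
arm_command(plan=[[[1, -1, 0, 0, 0], [1, -4, 0, 0, 0], [1, -4.5, 0, 0, 0], [1, -4.5, 0, 0, 0.12], [1, 0, 0, 0, 0.12], [1, 0, 0, 0, 0.1], [1, 0, 0, 0, 0], [1, 0, 0, 0, 0]]])

```text
t: 33.35
ee_pos: [0.4654, -0.4146, 0.1437]
orientation: [0.541, 0.455, -0.541, 0.455]
force: [0.7, -0.2, 0.3]
grip_width: 0.176
```

```bash
python3 -c "
from h import *
go(.4692,.1702,.13,-100.1)"
```

```text
at [ 0.4654 -0.4146  0.1437] jaw -99.9 tilt [-0.  0. -1.] shift cm [  1.38  -9.63 -57.69] roll 0.004 F [ 0.7 -0.2  0.3] w 0.176 t 33.4
```

Call:
arm_command(plan=[[[1, 0, -0.75, -4.5, 0], [1, 0, -0.75, -4.5, 0], [1, 0, -0.75, -4.5, 0], [1, 0, -0.75, -4.5, 0], [1, 0, -0.75, -4.5, 0], [1, 0, -0.75, -4.5, 0], [1, 0, -0.75, -4.5, 0], [1, 0, -0.75, -4.5, 0]]])

```text
t: 34.15
ee_pos: [0.4684, -0.0481, 0.1435]
orientation: [0.541, 0.455, -0.541, 0.455]
force: [0.5, -0.3, -0.9]
grip_width: 0.174
```

Call:
arm_command(plan=[[[1, 0, -0.75, -4.5, 0], [1, 0, -0.75, -4.5, 0], [1, 0, -0.75, -4.5, 0], [1, 0, -0.75, -4.5, 0], [1, 0, -0.6, -2.5, 0], [1, 0, 0, -1.2, 0], [1, 0, 0, 0, 0], [1, 0, 0, 0, 0]]])

```text
t: 34.95
ee_pos: [0.4709, 0.1692, 0.1434]
orientation: [-0.541, -0.455, 0.542, -0.455]
force: [0.0, -0.2, 0.5]
grip_width: 0.173
```

```bash
python3 - <<'E'
from h import *
go(.4692,.1702,.0158,-100.1)
c=shot('wrist','w12')
x,y,z=get_obs()['ee_pos']; u=np.array([np.cos(np.radians(-10)),np.sin(np.radians(-10))]); p=np.array([x,y])+.0147*u
print('brush mid,head pred',[np.round(proj(c,(*(p+u*k),z+.0105))) for k in(0,.075)])
print('square far-corners/ring centre',[np.round(proj(c,q)) for q in((.4992,.256,.063),(.468,.0793,.063))])
cv2.imwrite('pics/w12.png',c['color'][:,:,::-1])
E
```

```text
at [0.4709 0.1692 0.1434] jaw -100.0 tilt [-0.001 -0.001 -1.   ] shift cm [12.76 -0.18 -0.08] roll 0.002 F [ 0.  -0.2  0.5] w 0.173 t 35.0
brush mid,head pred [array([322., 286.]), array([322.,  99.])]
square far-corners/ring centre [array([179., 232.]), array([460., 232.])]
```

View pics/w12.png

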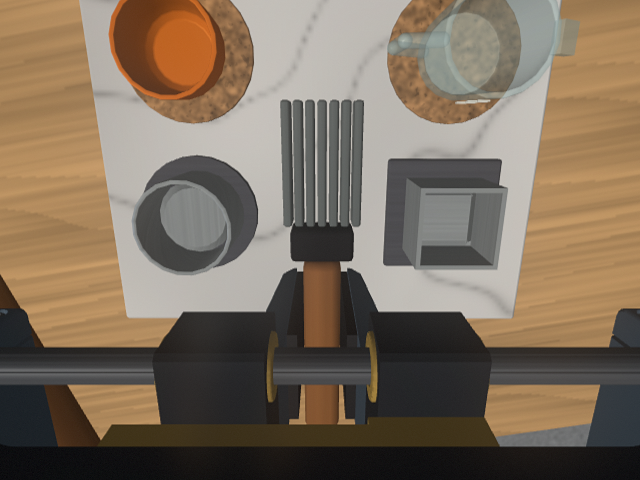

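The wrist view shows the brush head at (322,99), as predicted, midway between ring and frame. The bowl and jug are upright on their corks. I'll lower the brush.

Call:
arm_command(plan=[[[1, 3, -0.15, -0.08, 0], [1, 4, 0, 0, 0], [1, 3, 0, 0, 0], [1, 1.4, 0, 0, 0], [1, 0.6, 0, 0, 0], [1, 0, 0, 0, 0], [1, 0, 0, 0, 0]]])

```text
t: 35.7
ee_pos: [0.4705, 0.1708, 0.0244]
orientation: [0.542, 0.454, -0.541, 0.455]
force: [-0.2, -0.0, 0.4]
grip_width: 0.176
```

```bash
python3 -c "
from h import *
go(.4692,.1702,.0155,-100.1)"
```

```text
at [0.4705 0.1708 0.0244] jaw -100.0 tilt [ 0.002  0.001 -1.   ] shift cm [ 0.89 -0.12  0.09] roll 0.001 F [-0.2 -0.   0.4] w 0.176 t 35.7
```

Call:
arm_command(plan=[[[1, 0.4, -0.08, 0.06, 0], [1, 0.3, 0, 0, 0], [1, 0.15, 0, 0, 0], [1, 0, 0, 0, 0]]])

```text
t: 36.1
ee_pos: [0.4688, 0.1708, 0.0154]
orientation: [0.542, 0.455, -0.541, 0.455]
force: [-0.8, -0.1, 2.8]
grip_width: 0.178
```

Call:
arm_command(plan=[[[3.5, 0, 0, 0, 0], [3.5, 0, 0, 0, 0], [3.5, 0, 0, 0, 0], [3.5, 0, 0, 0, 0], [3.5, -1, 0, 0, 0], [3.5, -4, 0, 0, 0], [3.5, -4.5, 0, 0, 0], [3.5, -4.5, 0, 0, 0]]])

```text
t: 36.9
ee_pos: [0.4684, 0.1706, 0.1572]
orientation: [-0.542, -0.455, 0.542, -0.455]
force: [0.8, 0.9, -0.2]
grip_width: 0.384
```

Call:
arm_command(plan=[[[3.5, -1, -1, 4.5, 0], [3.5, 0, -1, 4.5, 0], [3.5, 0, -1, 4.5, 0], [3.5, 0, -1, 4.5, 0], [3.5, 0, -1, 4.5, 0], [3.5, 0, -1, 4.5, 0], [3.5, 0, -1, 4.5, 0], [3.5, 0, -1, 4.5, 0]]])

```text
t: 37.7
ee_pos: [0.3266, -0.1715, 0.1659]
orientation: [0.542, 0.454, -0.541, 0.455]
force: [1.5, 0.3, -0.6]
grip_width: 0.385
```

Call:
arm_command(plan=[[[3.5, 0, 0, 4.5, 0], [3.5, 0, 0, 4.5, 0], [3.5, 0, 0, 0, 0]]])

```text
t: 38.0
ee_pos: [0.3115, -0.2634, 0.166]
orientation: [-0.543, -0.452, 0.543, -0.454]
force: [0.1, 1.3, 0.2]
grip_width: 0.38
```

```bash
python3 - <<'E'
from h import *
go(0.4,-.3,.15)
c=shot('top','t13'); s=shot('scene','s13')
for f,k in(('top',c),('scene',s)):
  print(f,{n:np.round(proj(k,p),1).tolist() for n,p in dict(ring=(.4992,.256,.063),frame=(.468,.0793,.063),bowl=(.6078,.2374,.058),jug=(.5762,.06,.086),tail=(.4837-.0738,.1676+.0132,.028),head=(.4837+.0738,.1676-.0132,.026),jar=(.503,-.223,.06)).items()})
x=np.vstack([cv2.resize(c['color'][150:360,60:480],(800,400))]); cv2.imwrite('pics/v13.png',x[:,:,::-1])
cv2.imwrite('pics/v13s.png',cv2.resize(s['color'][150:480,200:600],(800,600)[:2])[:,:,::-1])
H,S,V=cv2.split(cv2.cvtColor(c['color'],cv2.COLOR_RGB2HSV)); m=((S<70)).astype(np.uint8)*255
j0=load('top0')['color'][250:285,370:405].astype(int); j1=c['color'][250:285,370:405].astype(int); print('jar diff',np.abs(j0-j1).mean())
E
```

```text
at [ 0.3115 -0.2634  0.166 ] jaw -100.3 tilt [ 0.002 -0.003 -1.   ] shift cm [1.63 9.36 2.01] roll 0.0 F [0.1 1.3 0.2] w 0.38 t 38.0
top {'ring': [114.9, 265.0], 'frame': [215.8, 284.3], 'bowl': [130.5, 205.5], 'jug': [227.8, 220.7], 'tail': [159.5, 318.6], 'head': [179.0, 237.5], 'jar': [389.1, 267.2]}
scene {'ring': [495.3, 366.6], 'frame': [416.7, 282.5], 'bowl': [432.1, 405.3], 'jug': [358.8, 300.7], 'tail': [487.1, 316.1], 'head': [409.8, 357.8], 'jar': [281.2, 198.0]}
jar diff 4.626122448979592
```

View pics/v13.png

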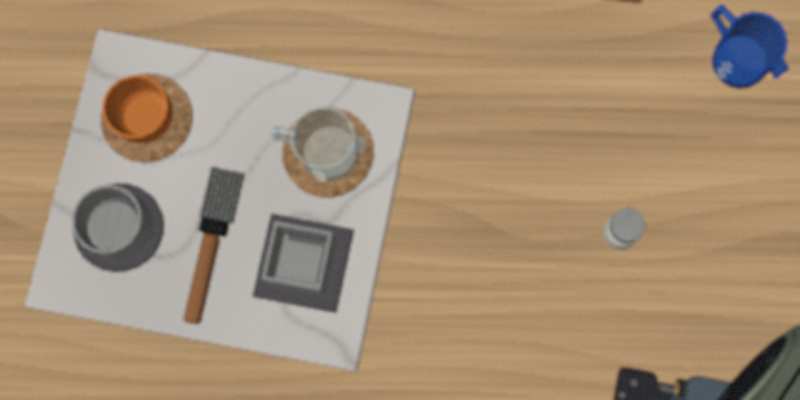

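The top view shows everything on its place: bowl (132,206), jug, ring (115,265), frame, and the brush between the moulds from (161,318) to (180,239). I'll do a quick numeric check before handing in.

```bash
python3 - <<'E'
from h import *
c=load('t13'); H,S,V=cv2.split(cv2.cvtColor(c['color'],cv2.COLOR_RGB2HSV))
def m(mask,u,v,r,z,n):
    q=np.zeros_like(H); cv2.circle(q,(u,v),r,255,-1); q[~mask]=0
    cs,_=cv2.findContours(q,cv2.RETR_EXTERNAL,cv2.CHAIN_APPROX_NONE); k=max(cs,key=cv2.contourArea)
    P=np.array([ray(c,a,b,z)[:2]*1000 for a,b in k[:,0]],np.float32); print(n,[np.round(x,1) for x in cv2.minAreaRect(P)],np.round(cv2.fitEllipse(P)[0],1))
m((S>180)&(V>120)&(H<20),131,206,26,.058,'bowl (607.8,237.4)')
m(((S>90)|(V<120)),170,278,46,.025,'brush (483.7,167.6)')
m((S<70),389,267,20,.06,'jar (499,-219.2)')
g=cv2.GaussianBlur(cv2.cvtColor(c['color'],cv2.COLOR_RGB2GRAY),(3,3),0)
s=load('s13')
# jug: non-cork silhouette in scene view, vertical extent and u-centre versus expectation
d=np.abs(s['color'].astype(int)-load('s6')['color'].astype(int)).sum(2)>40
q=np.zeros_like(d,np.uint8); q[260:370,310:400]=d[260:370,310:400]
ys,xs=np.nonzero(cv2.morphologyEx(q,cv2.MORPH_OPEN,np.ones((3,3)))); print('jug diff box',xs.min(),xs.max(),ys.min(),ys.max())
A=np.linspace(0,2*np.pi,60); pts=np.array([proj(s,(.5762+.03*np.cos(a),.06+.03*np.sin(a),z)) for a in A for z in(.016,.086)]); print('pred body box',pts.min(0),pts.max(0))
E
```

```text
bowl (607.8,237.4) [array([604.3, 233.5]), array([52.3, 55.3]), np.float64(48.7)] [605.  233.9]
brush (483.7,167.6) [array([482.4, 166.8]), array([ 31.2, 146.4]), np.float64(79.8)] [512.3 161.6]
jar (499,-219.2) [array([ 499. , -219.2]), array([30.8, 41.9]), np.float64(45.2)] [ 498.9 -219.4]
jug diff box 339 379 284 341
pred body box [337.48447096 285.33493007] [379.12548769 345.17162257]
```

```bash
python3 -c "
from rig import manip
print(manip.sign_off())"
```

```text
the job is handed in; nothing more can be done
None
```

The job is done and handed in at about 38 s of robot time. I placed the ring, then the frame, bowl, jug and brush, released each one, and moved the arm clear.

**Last checks:**
- **Ring and frame:** after each was placed, its rim in the scene camera matched the fully seated height (63 mm above the counter) to within 1–2 pixels.
- **Brush:** within 2 mm of midway between the moulds and parallel to the slab's short sides.
- **Jug:** upright, and its outline matches the cork centre to within 1–2 pixels (4 at its lower edge).
- **Spice jar:** not moved; it measures the same as at the start.
- **Forces:** at every reading I took, the force on the tool stayed below about 7 N.

**One disagreement:** the final colour mask put the bowl 4–5 mm off the cork centre. That mask picked up only about 55 of the rim's 62 mm, so it reads off-centre. The gripper released the bowl within 0.5 mm of the centre, and the top view shows the rim within about 2 mm. I left the bowl where it was.

I had used all 16 pictures, so I could not view a final scene-camera close-up.

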